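# Rinse the optical probe and click it into the reading position over the dish

### The job

Take the upright probe out of its stand, dip its steel tip briefly into the small glass rinse cup, then lower the probe into the bore of the carriage on the rail until its flange sits on the carriage. Holding the probe by its handle, slide the carriage along the rail until you feel the spring ball click into the one notch, and finish there still holding the upright, fully seated probe with the ball in the notch. Do not knock the cup over or move the bottle, the tip box or the dish stack.

Things in the scene. Friction and masses are not known exactly. Their poses are not given: they have to be found in the camera images.
- probe: Loose optical probe, 90 g, standing upright in its stand, z up. Origin: centre of the underside of its flange (28 mm wide, 6 mm thick). Above it a square grey handle 22 x 22 mm, sides along the body's x and y, from 6 to 66 mm above the origin: grip it there, about 32 mm up. Below the origin a steel shaft, 12 mm diameter, 50 mm long, the last 8 mm tapering to 6 mm.
- probe_tip (a point): The lower end of the probe's shaft, 50 mm below the probe's origin along its axis.
- stand: White fixed block 60 x 60 x 60 mm with an upright 19 mm through hole at its centre; the probe's shaft stands in it, the flange resting on its top. Origin: centre of its underside, on the table.
- cup_rim (a point): Centre of the mouth of the small loose glass rinse cup, 55 mm above the table: rim 68 mm across outside, narrowing a little downwards, wall 3 mm, inner floor about 5 mm above the table, empty, 250 g. Lowering the tip 25 mm below this point makes a good dip.
- bore (a point): Centre of the upper mouth of the carriage's upright bore, 85 mm above the table: 16 mm wide, 22 mm deep, open below, mouth chamfered 3 mm, in a 44 x 44 mm block. Seated, the probe's flange rests on this mouth and its tip hangs 7 mm above the dish's rim. The point's y axis runs along the rail, the way the carriage joint grows; x points to the rail, 75 mm away; z up.
- carriage (a joint): Carriage position along the rail, m, 0 to 0.16 between end stops; starts within 0.02 of 0. About 1 N of friction; it stays where left. The rail is clamped differently each time: its one notch, an 11.5 mm gap across the rail's top, lies anywhere from 0.05 to 0.13. Within 5 mm of it the ball pulls the carriage in; it then takes about 5 N along the rail to leave.
- plunger (a joint): Drop of the carriage's spring ball, m: about 0 on the plain rail, about 0.004 when it sits in the notch. A brass cap, 12 mm wide, on top of the grey housing over the rail (housing top level with the bore's mouth, cap about 12 mm higher) sinks with it.
- station: Fixed white base plate 170 x 300 x 12 mm. Two posts 70 mm high, 260 mm apart, hold the rail 34 to 50 mm above the table, 45 mm from the origin along x; a fixed clear dish 90 mm across, rim 28 mm above the table, lies in front of the rail. Origin: on the table, at the middle of the carriage's travel. x points from dish to rail, y along the rail.
- tip_box: Bystander: blue box with pale lid, 85 x 120 x 52 mm, origin at the centre of its underside. Leave it alone.
- reagent_bottle: Bystander: upright amber bottle, 64 mm diameter, 130 mm tall, origin at the centre of its underside. Leave it alone.
- dish_stack: Bystander: stack of three clear dishes, 90 mm diameter, 44 mm tall, origin at the centre of its underside. Leave it alone.
- cup: The rinse cup itself, origin at the centre of its underside.
There are look-alikes about, which are no part of the job. What is shaped like the cup but brown or green is not meant.

How it is judged:
By the outcome, as a careful person would: the job done as asked, in the order asked, and still so for the second after the job is handed in, while the arm keeps its last pose, push and grip.
It also fails if it takes over 67 s, if anything falls off the work surface, if the arm or the gripper's body presses on something with over 40 N, if the wrist force passes 120 N, or if a joint passes its speed limit or range.

### The arm

A 6-joint arm with a two-finger parallel gripper is mounted at the origin on the work surface. World frame = base frame: x ahead of the robot, y to its left, z up, the work surface at z = 0. Lengths are in m, angles in rad, forces in N, time in s.
With the tool pointing down it reaches from about 0.3 to 0.825 m from the base axis. Payload 5.4 kg.
Tool frame: the origin (TCP) lies midway between the tips of the shut fingers; the grasp point (between the pads) lies 19 mm behind it; z points along the fingers, y is the line along which they close (so a half turn about z gives the same grasp; the last joint's range is limited). The gripper opens to 92 mm and grips with 3 to 60 N. Pads are 20 mm wide; open, the fingers measure 128 mm over their backs; the gripper's body (75 mm by 189 mm) begins 69 mm behind the grasp point.
Start: joints at [-1.328, 0.158, 1.597, -0, 1.386, -0.21], TCP at [0.252, -0.517, 0.215] pointing down, gripper open.
Joint ranges: [-2.91, 2.91], [-0.94, 2.29], [0.18, 2.7], [-1.29, 4.43], [0.17, 2.64], [-3, 3]. Speed limits (rad/s): [2.57, 2.57, 3.14, 3.14, 3.14, 3.14].

### API

Orientations are given as a unit quaternion [x, y, z, w].
In Python, from station import sense, grab_frame, camera_model, close_job, recognise, mark_of gives the robot as it stands.
- The arm moves only by the tool arm_command, never from a script. Its argument "steps" is a list of rows, each an object of numbers: "tx", "ty", "tz": the shift along the tool's x, y, z in m; "ax", "ay", "az": the turn, a rotation vector about the tool's x, y, z in rad; "grip": the finger opening in m, from 0 to 0.0919. In form: [{"tx": .., "ty": .., "tz": .., "ax": .., "ay": .., "az": .., "grip": ..}, ...]. A call has 1 to 20 rows; each row shifts and turns the commanded pose from where the row before left it, along the tool's axes as they then stand; what a row does not reach is not made up. A row lasts 1/10 s, in which the tool goes at most 50 mm and 8.59 degrees, less where a joint would pass 70% of its speed; a pose out of reach is approached as far as the arm can. A call is refused whole if a number of a shift passes 0.05 or a number of a turn 0.15, either way. A call with a gripper value outside its range is refused whole. The fingers move at their own pace and stop on an object; the grip force is fixed at half the most. Time passes only in rows, so rows that do not move let the fingers close. It gives the time, the measured TCP pose, the force, the opening and the grip force at its end, in the units of the state.
- sense(): the state, without advancing time (a new reading comes with each control period).
- grab_frame(name): name is "side" or "top"; returns the picture (480x640x3 uint8, red, green, blue); there is no depth.
- camera_model(name): a dict with "fx", "fy", "cx", "cy" (pixels), "extrinsics" (4x4, takes a point from world to camera coordinates). Camera axes: x right, y down, z forward; pixel columns grow to the right and rows downward; lengths in m; the calibration is good to about 2 mm. A picture is of the moment at which its call begins. camera_model takes no time and is no camera call.
- close_job(): hands the job in; it is judged then, once.
Trained networks look in the newest picture that a camera, given by its name, has taken for a name from the list of things; names that differ only in an ending like _2 or _b are one class to them, and where a whole thing is asked for, a point or a joint stands for the part that bears it (a point fixed in the world has none). Each returns a list of dicts, best first, with "score" (0 to 1); they miss things now and then, are a little off and sometimes report something else, mostly with a low value. They report only what shows in the picture. A call takes as long as a camera call. They do not tell look-alikes from the thing itself.
- recognise(camera, label): "rect" ([left, top, right, bottom] in pixels, round what is visible of it).
- mark_of(camera, label): "uv" ([column, row] in pixels: a listed point, or the origin of a listed thing).
The state is a dict: "t": time; "joints": joint angles; "joint_vel": joint speeds; "joint_torque": joint torques, N m; "ee_pos": TCP position; "orientation": TCP orientation; "force": force on the tool from outside, world axes, zero at the start; "moment": the same for the moment, N m; "opening": finger opening in m; "grasp_force": force on a finger pad.
Only numpy, scipy, OpenCV 4.12 (cv2) and the standard library are available. Lean on these libraries where they do the work, as an engineer would, in place of code of your own. Each camera call takes 0.05 s, during which the arm holds its last target. There are 200 camera calls.

## Working session

There is one attempt and no reset: what is moved stays moved. The work goes in short steps, Python scripts to look and compute and a tool call to move; the robot and the scene stay as the last step left them, time stands still between calls to the robot, and variables do not carry over. Pictures are saved under pics/ and viewed, at most 12 in all, crops included, and the job is handed in when it is done.

Besides the shell and the picture viewer there is one more tool, called after "Emit:" as name(argument=value, ...), one argument or row to a line, values as JSON. arm_command: Moves the arm, as the interface text tells. Its arguments: {"type":"object","properties":{"steps":{"type":"array"}},"required":["steps"]}

```bash
mkdir -p pics; ls; python3 - <<'E'
from station import *
import cv2,numpy as np
s=sense(); print({k:np.round(v,3).tolist() for k,v in s.items()})
for c in("side","top"):
    im=grab_frame(c); cv2.imwrite(f"pics/{c}0.png",im[:,:,::-1])
    m=camera_model(c); print(c,m["fx"],m["cx"],m["cy"],np.round(m["extrinsics"],3).tolist())
    for l in["probe","stand","cup_rim","bore","station","tip_box","reagent_bottle","dish_stack","cup","probe_tip"]:
        print(l,[(round(d["score"],2),np.round(d["uv"]).tolist()) for d in mark_of(c,l)[:4]])
print(sense()["t"])
E
```

```text
pics
{'t': 0.0, 'joints': [-1.328, 0.159, 1.598, -0.0, 1.386, -0.21], 'joint_vel': [-0.001, -0.001, 0.001, -0.002, -0.001, -0.0], 'joint_torque': [0.0, -38.557, -32.211, 0.07, 0.038, -0.0], 'ee_pos': [0.251, -0.516, 0.214], 'orientation': [0.974, 0.224, -0.0, -0.001], 'force': [0.423, 0.598, -0.167], 'moment': [-0.06, -0.036, -0.013], 'grasp_force': 0.0, 'opening': 0.092}
side 454.0994585182828 330.99334525021237 238.85757893928852 [[0.977, -0.213, 0.015, -0.564], [-0.102, -0.525, -0.845, 0.13], [0.188, 0.824, -0.534, 1.103], [0.0, 0.0, 0.0, 1.0]]
probe [(0.55, [305.0, 289.0])]
stand [(0.74, [308.0, 314.0])]
cup_rim [(0.91, [388.0, 353.0]), (0.81, [349.0, 282.0]), (0.65, [435.0, 324.0])]
bore [(0.84, [334.0, 220.0]), (0.15, [337.0, 229.0])]
station [(0.89, [337.0, 231.0])]
tip_box [(0.61, [422.0, 296.0])]
reagent_bottle [(0.59, [256.0, 195.0])]
dish_stack [(0.63, [272.0, 387.0])]
cup [(0.97, [353.0, 301.0]), (0.95, [434.0, 340.0]), (0.86, [388.0, 374.0]), (0.84, [372.0, 336.0])]
probe_tip []
top 561.5052979772083 322.4310393115323 234.0268956804017 [[-0.001, -1.0, 0.025, 0.007], [-0.993, -0.002, -0.121, 0.566], [0.121, -0.025, -0.992, 1.277], [0.0, 0.0, 0.0, 1.0]]
probe [(0.44, [402.0, 269.0]), (0.44, [434.0, 217.0])]
stand [(0.91, [398.0, 272.0]), (0.52, [283.0, 214.0])]
cup_rim [(0.89, [493.0, 215.0]), (0.84, [460.0, 165.0]), (0.83, [390.0, 223.0]), (0.73, [440.0, 213.0])]
bore [(0.66, [440.0, 214.0]), (0.56, [280.0, 216.0]), (0.19, [397.0, 272.0])]
station [(0.69, [255.0, 212.0])]
tip_box [(0.73, [392.0, 156.0])]
reagent_bottle [(0.72, [130.0, 308.0]), (0.49, [253.0, 211.0])]
dish_stack [(0.87, [484.0, 312.0])]
cup [(0.93, [389.0, 227.0]), (0.57, [453.0, 172.0]), (0.39, [390.0, 159.0])]
probe_tip []
1.1
```

View pics/side0.png

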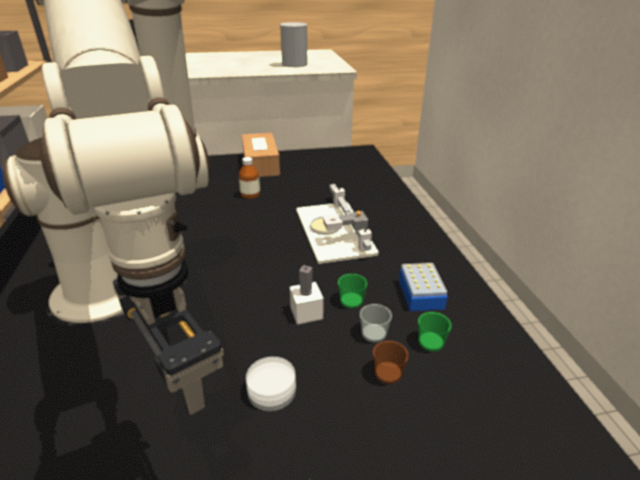

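View pics/top0.png

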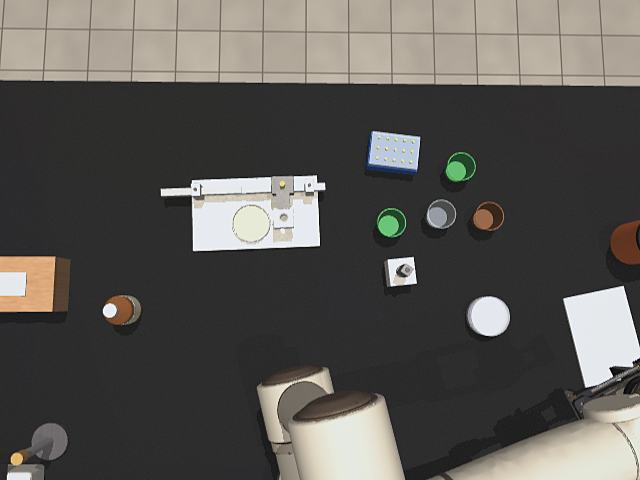

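Top picture: the clear cup is at (441,213). Look-alikes are green (391,222), green (460,167), brown (488,216) and a large brown pot (630,243). The probe is in its stand at (404,270), and the carriage is at (283,200) with its bore at (284,217). In the side picture the clear cup is at (375,323), the probe at (306,285) and the carriage at (345,222). I choose the clear cup and check it in a crop.

```bash
cat > h.py <<'E'
import numpy as np,cv2
from station import *
def ray(c,uv):
    m=camera_model(c);E=np.array(m["extrinsics"]);R,t=E[:3,:3],E[:3,3]
    d=R.T@np.array([(uv[0]-m["cx"])/m["fx"],(uv[1]-m["cy"])/m["fy"],1]);return -R.T@t,d
def atz(c,uv,z):
    o,d=ray(c,uv);return np.round(o+d*(z-o[2])/d[2],4)
def proj(c,p):
    m=camera_model(c);q=(np.array(m["extrinsics"])@np.append(p,1))[:3];return np.round([m["fx"]*q[0]/q[2]+m["cx"],m["fy"]*q[1]/q[2]+m["cy"]],1)
def tri(a,b):
    (o1,d1),(o2,d2)=ray("top",a),ray("side",b)
    s=np.linalg.lstsq(np.c_[d1,-d2],o2-o1,rcond=None)[0];p,q=o1+s[0]*d1,o2+s[1]*d2
    return np.round((p+q)/2,4),round(np.linalg.norm(p-q),4)
def crop(im,x,y,w,h,k):return cv2.resize(im[y:y+h,x:x+w],None,fx=k,fy=k,interpolation=cv2.INTER_CUBIC)
E
python3 - <<'E'
from h import *
t=cv2.imread("pics/top0.png");s=cv2.imread("pics/side0.png")
a=np.hstack([crop(t,376,190,80,100,5),crop(t,256,165,80,100,5)])  # top row? 800x500
cv2.imwrite("pics/c1.png",a)
b=np.hstack([crop(s,285,255,115,100,4),crop(s,310,180,80,100,4)])
cv2.imwrite("pics/c2.png",b)
E
```

```text
(no output)
```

View pics/c1.png

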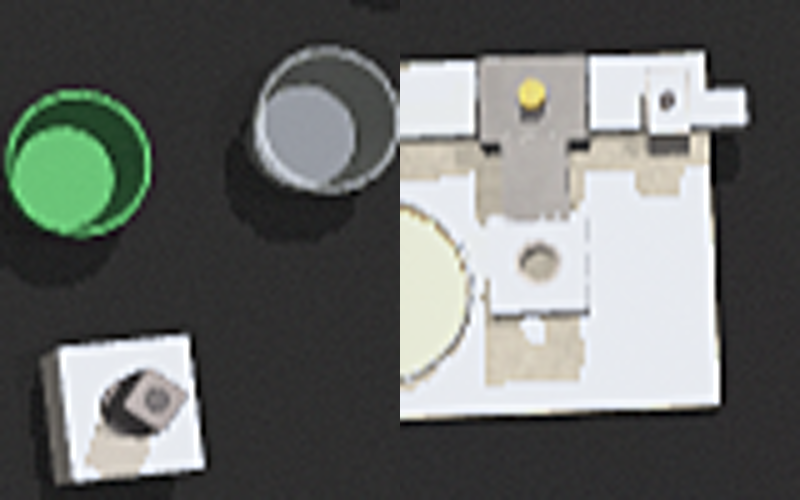

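View pics/c2.png

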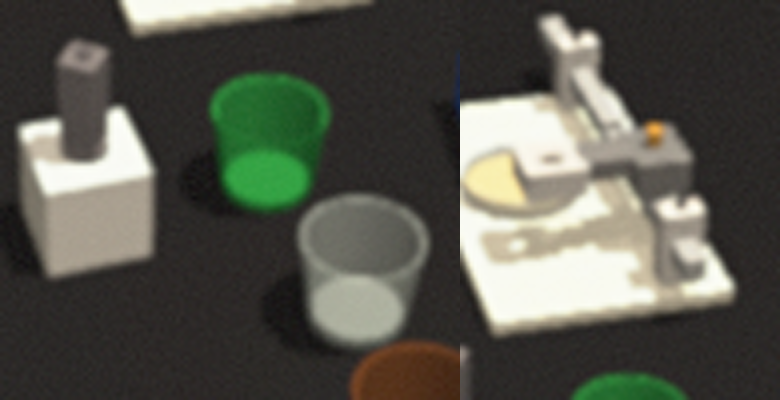

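The crop confirms the clear glass cup. Its rim is at top (441,213.6) and side (375.4,315.4). The handle top is at (407,269.4), with its sides turned about 33° in the image. The bore is at (283.2,217.2).

```bash
python3 - <<'E'
from h import *
for n,a,b,z in[("cup",(441.2,213.6),(375.4,315.4),.055),("handle",(407,269.4),(305.4,267.6),.126),("bore",(283.2,217.2),(331.6,219.6),.085),("standtop",(376+126/5-.4,190+407/5-.4),(285+87/4-.4,255+145/4-.4),.06)]:
    print(n,atz("top",a,z),atz("side",b,z),tri(a,b))
# rail direction: post tops / plate edges  (plate top z=.012)
for uv in[(192.5,250.5),(320,246.5),(318,176.5)]: print(atz("top",uv,.012))
# handle yaw from crop corners
for uv in[(143,369),(187,398),(165,432)]: print("corner",atz("top",(376+uv[0]/5-.4,190+uv[1]/5-.4),.126))
for c in("top","side"): print(c,[(round(d["score"],2),np.round(d["uv"],1).tolist()) for l in("cup_rim","bore","probe") for d in mark_of(c,l)[:3]])
E
```

```text
cup [ 0.6123 -0.2675  0.055 ] [ 0.6139 -0.2698  0.055 ] (array([ 0.6135, -0.2681,  0.0533]), np.float64(0.002))
handle [ 0.4786 -0.1728  0.126 ] [ 0.4815 -0.1672  0.126 ] (array([ 0.4795, -0.1723,  0.1297]), np.float64(0.0023))
bore [0.5981 0.0971 0.085 ] [0.5984 0.0964 0.085 ] (array([0.5983, 0.0971, 0.0845]), np.float64(0.0004))
standtop [ 0.4788 -0.1702  0.06  ] [ 0.4829 -0.1656  0.06  ] (array([ 0.4804, -0.1698,  0.0634]), np.float64(0.0036))
[0.5293 0.3128 0.012 ]
[0.5393 0.0129 0.012 ]
[0.7084 0.0177 0.012 ]
corner [ 0.4916 -0.1669  0.126 ]
corner [ 0.4791 -0.1858  0.126 ]
corner [ 0.4644 -0.176   0.126 ]
top [(0.89, [492.8, 214.8]), (0.84, [459.8, 165.0]), (0.83, [390.1, 222.9]), (0.66, [440.0, 213.5]), (0.56, [280.0, 216.1]), (0.19, [397.1, 271.6]), (0.44, [401.6, 268.7]), (0.44, [434.1, 217.0])]
side [(0.91, [388.1, 353.2]), (0.81, [348.8, 282.5]), (0.65, [435.3, 324.4]), (0.84, [334.2, 220.5]), (0.15, [336.7, 228.9]), (0.55, [304.9, 289.0])]
```

```bash
cat >> h.py <<'E'
from scipy.spatial.transform import Rotation as Ro
def go(p,yaw=None):
    "shift in present tool axes to p; az to bring tool y to world angle yaw (mod 180), plus tilt"
    s=sense();R=Ro.from_quat(s["orientation"]).as_matrix();y=np.degrees(np.arctan2(R[1,1],R[0,1]))
    print("t",round(s["t"],2),"tcp",np.round(s["ee_pos"],4),"yaw y",round(y,2),"toolz",np.round(R[:,2],4),"F",np.round(s["force"],1),"open",round(s["opening"],4))
    if yaw is not None:
        a=(yaw-y+90)%180-90;print("az",round(-np.radians(a),4))
        Y=np.radians(yaw if abs(((yaw-y+180)%360)-180)<91 else yaw+180);yy=np.array([np.cos(Y),np.sin(Y),0]);R2=np.c_[np.cross(yy,[0,0,-1]),yy,[0,0,-1]]
        print("shift after turn",np.round(R2.T@(np.array(p)-s["ee_pos"]),4),"level rotvec",np.round(Ro.from_matrix(R.T@R2).as_rotvec(),4))
    print("shift now",np.round(R.T@(np.array(p)-s["ee_pos"]),4))
E
python3 -c "
from h import *
go([.4785,-.1715,.165],-33.5)"
```

```text
t 1.4 tcp [ 0.2515 -0.5171  0.2146] yaw y -64.06 toolz [ 0. -0. -1.] F [-0.6 -0.4  0.8] open 0.0919
az -0.5334
shift after turn [ 0.4134 -0.0015  0.0496] level rotvec [ 0.      0.     -0.5334]
shift now [ 0.3553 -0.2115  0.0496]
```

Emit:
arm_command(
  steps=[
    {"az": -0.1334},
    {"az": -0.1334},
    {"az": -0.1333},
    {"az": -0.1333},
    {"tx": 0.03, "tz": 0.0},
    {"tx": 0.03},
    {"tx": 0.03},
    {"tx": 0.03},
    {"tx": 0.03},
    {"tx": 0.03},
    {"tx": 0.03},
    {"tx": 0.03},
    {"tx": 0.03},
    {"tx": 0.03},
    {"tx": 0.03},
    {"tx": 0.03},
    {"tx": 0.03},
    {"tx": 0.023, "ty": -0.0015},
    {"tz": 0.02},
    {"tz": 0.01},
  ],
)

```text
validation failed for argument at $.st...
```

```bash
python3 - <<'E'
from h import *
go([.4785,-.1715,.075],-33.5)
s=grab_frame("side")[:,:,::-1];t=grab_frame("top")[:,:,::-1]
cv2.imwrite("pics/c3.png",np.hstack([crop(s,255,215,100,110,4),crop(t,360,215,100,110,4)]))
E
```

```text
t 1.4 tcp [ 0.2515 -0.5171  0.2146] yaw y -64.06 toolz [ 0. -0. -1.] F [-0.6 -0.4  0.8] open 0.0919
az -0.5334
shift after turn [ 0.4134 -0.0015  0.1396] level rotvec [ 0.      0.     -0.5334]
shift now [ 0.3553 -0.2115  0.1396]
```

View pics/c3.png

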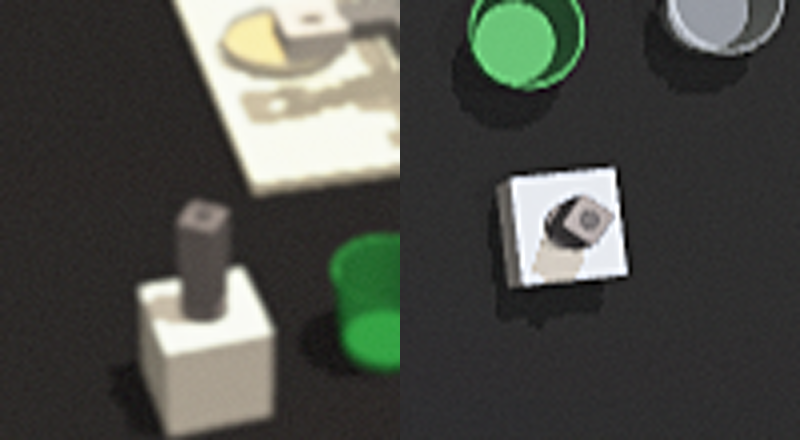

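The move was refused, since it seems every row needs all its keys. The crop shows the untouched probe, with its handle top centred at top (407,269.5) and its sides turned about 33°, which agrees with the earlier measurement.

Emit:
arm_command(
  steps=[
    {"tx": 0, "ty": 0, "tz": 0, "ax": 0, "ay": 0, "az": -0.1334, "grip": 0.0919},
    {"tx": 0, "ty": 0, "tz": 0, "ax": 0, "ay": 0, "az": -0.1334, "grip": 0.0919},
    {"tx": 0, "ty": 0, "tz": 0, "ax": 0, "ay": 0, "az": -0.1333, "grip": 0.0919},
    {"tx": 0, "ty": 0, "tz": 0, "ax": 0, "ay": 0, "az": -0.1333, "grip": 0.0919},
    {"tx": 0.03, "ty": 0, "tz": 0, "ax": 0, "ay": 0, "az": 0, "grip": 0.0919},
    {"tx": 0.03, "ty": 0, "tz": 0, "ax": 0, "ay": 0, "az": 0, "grip": 0.0919},
    {"tx": 0.03, "ty": 0, "tz": 0, "ax": 0, "ay": 0, "az": 0, "grip": 0.0919},
    {"tx": 0.03, "ty": 0, "tz": 0, "ax": 0, "ay": 0, "az": 0, "grip": 0.0919},
    {"tx": 0.03, "ty": 0, "tz": 0, "ax": 0, "ay": 0, "az": 0, "grip": 0.0919},
    {"tx": 0.03, "ty": 0, "tz": 0, "ax": 0, "ay": 0, "az": 0, "grip": 0.0919},
    {"tx": 0.03, "ty": 0, "tz": 0, "ax": 0, "ay": 0, "az": 0, "grip": 0.0919},
    {"tx": 0.03, "ty": 0, "tz": 0, "ax": 0, "ay": 0, "az": 0, "grip": 0.0919},
    {"tx": 0.03, "ty": 0, "tz": 0, "ax": 0, "ay": 0, "az": 0, "grip": 0.0919},
    {"tx": 0.03, "ty": 0, "tz": 0, "ax": 0, "ay": 0, "az": 0, "grip": 0.0919},
    {"tx": 0.03, "ty": 0, "tz": 0, "ax": 0, "ay": 0, "az": 0, "grip": 0.0919},
    {"tx": 0.03, "ty": 0, "tz": 0, "ax": 0, "ay": 0, "az": 0, "grip": 0.0919},
    {"tx": 0.03, "ty": 0, "tz": 0, "ax": 0, "ay": 0, "az": 0, "grip": 0.0919},
    {"tx": 0.023, "ty": -0.0015, "tz": 0, "ax": 0, "ay": 0, "az": 0, "grip": 0.0919},
    {"tx": 0, "ty": 0, "tz": 0.02, "ax": 0, "ay": 0, "az": 0, "grip": 0.0919},
    {"tx": 0, "ty": 0, "tz": 0.01, "ax": 0, "ay": 0, "az": 0, "grip": 0.0919},
  ],
)

```text
t: 3.5
ee_pos: [0.478, -0.1709, 0.1834]
orientation: [0.881, 0.474, -0.0, -0.001]
force: [-0.1, 1.0, -0.1]
opening: 0.092
grasp_force: 0.0
```

```bash
python3 - <<'E'
from h import *
go([.4785,-.1715,.073],-33.5)
s=grab_frame("side")[:,:,::-1];t=grab_frame("top")[:,:,::-1]
cv2.imwrite("pics/c4.png",np.hstack([crop(s,255,190,100,140,4),crop(t,360,200,100,140,4)]))
E
```

```text
t 3.5 tcp [ 0.478  -0.1709  0.1834] yaw y -33.41 toolz [-1.2e-03  7.0e-04 -1.0e+00] F [-0.1  1.  -0.1] open 0.092
az 0.0015
shift after turn [-0.0002  0.0008  0.1104] level rotvec [-0.0013  0.0001  0.0015]
shift now [-0.0002  0.0009  0.1104]
```

View pics/c4.png

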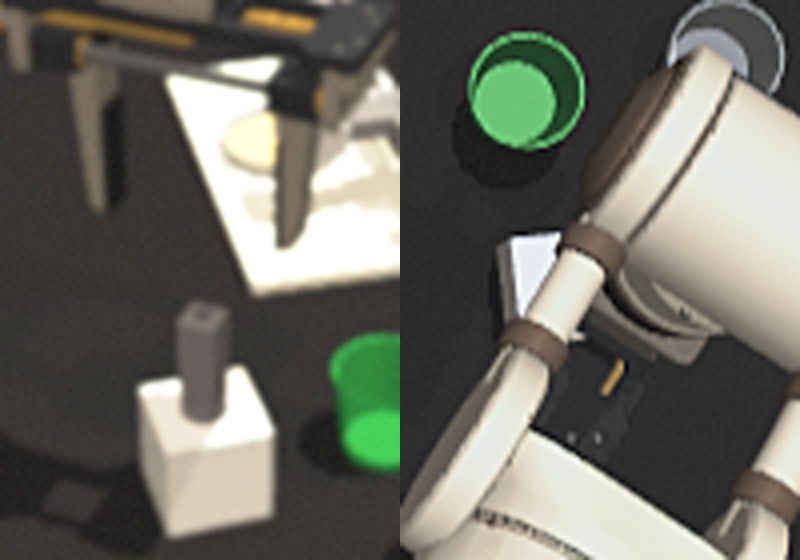

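The open fingers straddle the handle: tips at crop (100,210) and (287,245), handle at (204,310). I descend and grip.

Emit:
arm_command(
  steps=[
    {"tx": 0, "ty": 0.0008, "tz": 0.025, "ax": 0, "ay": 0, "az": 0, "grip": 0.0919},
    {"tx": 0, "ty": 0, "tz": 0.025, "ax": 0, "ay": 0, "az": 0, "grip": 0.0919},
    {"tx": 0, "ty": 0, "tz": 0.025, "ax": 0, "ay": 0, "az": 0, "grip": 0.0919},
    {"tx": 0, "ty": 0, "tz": 0.02, "ax": 0, "ay": 0, "az": 0, "grip": 0.0919},
    {"tx": 0, "ty": 0, "tz": 0.015, "ax": 0, "ay": 0, "az": 0, "grip": 0.0919},
    {"tx": 0, "ty": 0, "tz": 0, "ax": 0, "ay": 0, "az": 0, "grip": 0.05},
    {"tx": 0, "ty": 0, "tz": 0, "ax": 0, "ay": 0, "az": 0, "grip": 0.035},
    {"tx": 0, "ty": 0, "tz": 0, "ax": 0, "ay": 0, "az": 0, "grip": 0.03},
    {"tx": 0, "ty": 0, "tz": 0, "ax": 0, "ay": 0, "az": 0, "grip": 0.025},
    {"tx": 0, "ty": 0, "tz": 0, "ax": 0, "ay": 0, "az": 0, "grip": 0.015},
    {"tx": 0, "ty": 0, "tz": 0, "ax": 0, "ay": 0, "az": 0, "grip": 0.0},
    {"tx": 0, "ty": 0, "tz": 0, "ax": 0, "ay": 0, "az": 0, "grip": 0.0},
    {"tx": 0, "ty": 0, "tz": 0, "ax": 0, "ay": 0, "az": 0, "grip": 0.0},
    {"tx": 0, "ty": 0, "tz": 0, "ax": 0, "ay": 0, "az": 0, "grip": 0.0},
  ],
)

```text
t: 5.0
ee_pos: [0.4789, -0.1722, 0.0746]
orientation: [0.881, 0.473, 0.0, 0.0]
force: [0.6, 0.4, 0.6]
opening: 0.0221
grasp_force: 1.1
```

```bash
python3 - <<'E'
from h import *
go([.4785,-.1715,.190],-33.5)
E
```

```text
t 5.0 tcp [ 0.4789 -0.1722  0.0746] yaw y -33.5 toolz [ 1.e-04  0.e+00 -1.e+00] F [0.6 0.4 0.6] open 0.0221
az 0.0001
shift after turn [ 0.0004 -0.0007 -0.1154] level rotvec [ 0.0001 -0.      0.0001]
shift now [ 0.0004 -0.0007 -0.1154]
```

Emit:
arm_command(
  steps=[
    {"tx": 0, "ty": 0, "tz": 0, "ax": 0, "ay": 0, "az": 0, "grip": 0.0},
    {"tx": 0, "ty": 0, "tz": 0, "ax": 0, "ay": 0, "az": 0, "grip": 0.0},
    {"tx": 0, "ty": 0, "tz": 0, "ax": 0, "ay": 0, "az": 0, "grip": 0.0},
    {"tx": 0, "ty": 0, "tz": -0.01, "ax": 0, "ay": 0, "az": 0, "grip": 0.0},
    {"tx": 0, "ty": 0, "tz": -0.02, "ax": 0, "ay": 0, "az": 0, "grip": 0.0},
    {"tx": 0, "ty": 0, "tz": -0.02, "ax": 0, "ay": 0, "az": 0, "grip": 0.0},
    {"tx": 0, "ty": 0, "tz": -0.02, "ax": 0, "ay": 0, "az": 0, "grip": 0.0},
    {"tx": 0, "ty": 0, "tz": -0.02, "ax": 0, "ay": 0, "az": 0, "grip": 0.0},
    {"tx": 0, "ty": 0, "tz": -0.015, "ax": 0, "ay": 0, "az": 0, "grip": 0.0},
    {"tx": 0, "ty": 0, "tz": -0.01, "ax": 0, "ay": 0, "az": 0, "grip": 0.0},
    {"tx": 0, "ty": 0, "tz": 0, "ax": 0, "ay": 0, "az": 0, "grip": 0.0},
  ],
)

```text
t: 6.1
ee_pos: [0.4797, -0.1728, 0.1914]
orientation: [0.881, 0.473, 0.001, 0.001]
force: [0.5, -0.9, 0.2]
opening: 0.0218
grasp_force: 30.0
```

```bash
python3 - <<'E'
from h import *
go([.6128,-.2680,.188],-33.5); print(sense()["grasp_force"])
s=grab_frame("side")[:,:,::-1]
cv2.imwrite("pics/c5.png",crop(s,250,190,160,140,4))
for l in("probe_tip","cup_rim"):print([(round(d["score"],2),np.round(d["uv"],1).tolist()) for d in mark_of("side",l)[:4]])
T=np.array(sense()["ee_pos"]);print("expected tip px",proj("side",T-[0,0,.0646]))
E
```

```text
t 6.1 tcp [ 0.4797 -0.1728  0.1914] yaw y -33.5 toolz [ 0.0026 -0.0017 -1.    ] F [ 0.5 -0.9  0.2] open 0.0218
az 0.0
shift after turn [-0.0059  0.1636  0.0034] level rotvec [ 0.0031 -0.      0.    ]
shift now [-0.0059  0.1636  0.0039]
29.99964326620102
[(0.92, [301.9, 265.9])]
[(0.97, [390.8, 351.7]), (0.82, [352.0, 276.5]), (0.77, [436.0, 323.5]), (0.57, [374.7, 315.0])]
expected tip px [304.3 269.7]
```

View pics/c5.png

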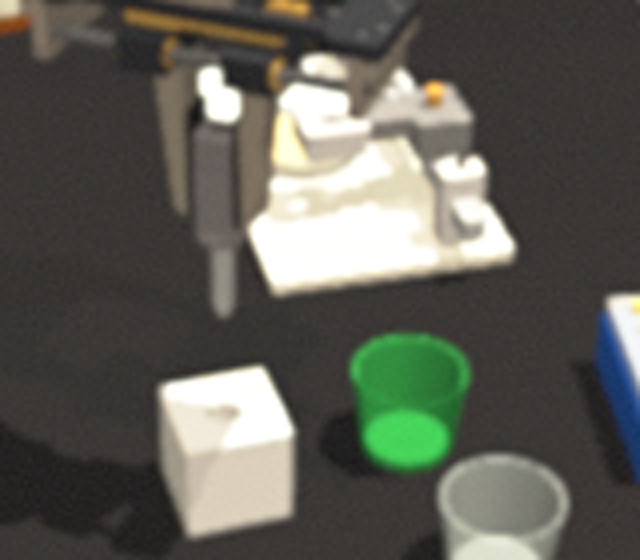

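The probe is held upright, with its tip at side (305,268) against an expected (304,270). Next is the dip.

Emit:
arm_command(
  steps=[
    {"tx": 0, "ty": 0.0236, "tz": 0, "ax": 0.003, "ay": 0, "az": 0, "grip": 0.0},
    {"tx": -0.002, "ty": 0.035, "tz": 0, "ax": 0, "ay": 0, "az": 0, "grip": 0.0},
    {"tx": -0.002, "ty": 0.035, "tz": 0, "ax": 0, "ay": 0, "az": 0, "grip": 0.0},
    {"tx": -0.002, "ty": 0.035, "tz": 0, "ax": 0, "ay": 0, "az": 0, "grip": 0.0},
    {"tx": 0, "ty": 0.025, "tz": 0, "ax": 0, "ay": 0, "az": 0, "grip": 0.0},
    {"tx": 0, "ty": 0.01, "tz": 0, "ax": 0, "ay": 0, "az": 0, "grip": 0.0},
    {"tx": 0, "ty": 0, "tz": 0.01, "ax": 0, "ay": 0, "az": 0, "grip": 0.0},
    {"tx": 0, "ty": 0, "tz": 0.02, "ax": 0, "ay": 0, "az": 0, "grip": 0.0},
    {"tx": 0, "ty": 0, "tz": 0.02, "ax": 0, "ay": 0, "az": 0, "grip": 0.0},
  ],
)

```text
t: 7.15
ee_pos: [0.6109, -0.2667, 0.1371]
orientation: [0.881, 0.473, -0.001, -0.002]
force: [0.2, 1.0, -1.2]
opening: 0.0222
grasp_force: 30.0
```

```bash
python3 - <<'E'
from h import *
go([.6128,-.2680,.0946],-33.5)
s=grab_frame("side")
print([(round(d["score"],2),np.round(d["uv"],1).tolist()) for l in("probe_tip","cup_rim") for d in mark_of("side",l)[:4]])
T=np.array(sense()["ee_pos"]);print("expected tip px",proj("side",T-[0,0,.0646]),proj("side",[.6128,-.268,.055]))
E
```

```text
t 7.15 tcp [ 0.6109 -0.2667  0.1371] yaw y -33.49 toolz [-0.0042  0.0028 -1.    ] F [ 0.2  1.  -1.2] open 0.0222
az 0.0003
shift after turn [-0.      0.0024  0.0425] level rotvec [-0.005  -0.      0.0003]
shift now [-0.      0.0026  0.0425]
[(0.7, [372.4, 307.1]), (0.35, [375.3, 286.2]), (0.9, [436.9, 326.4]), (0.8, [373.2, 313.3]), (0.67, [353.3, 282.0]), (0.65, [389.3, 349.9])]
expected tip px [373.5 308.5] [374.7 314.9]
```

Centred over the cup. I dip, then lift back out.

Emit:
arm_command(
  steps=[
    {"tx": 0, "ty": 0.001, "tz": 0.01, "ax": 0, "ay": 0, "az": 0, "grip": 0.0},
    {"tx": 0, "ty": 0, "tz": 0.015, "ax": 0, "ay": 0, "az": 0, "grip": 0.0},
    {"tx": 0, "ty": 0, "tz": 0.012, "ax": 0, "ay": 0, "az": 0, "grip": 0.0},
    {"tx": 0, "ty": 0, "tz": 0.006, "ax": 0, "ay": 0, "az": 0, "grip": 0.0},
    {"tx": 0, "ty": 0, "tz": 0, "ax": 0, "ay": 0, "az": 0, "grip": 0.0},
    {"tx": 0, "ty": 0, "tz": 0, "ax": 0, "ay": 0, "az": 0, "grip": 0.0},
    {"tx": 0, "ty": 0, "tz": 0, "ax": 0, "ay": 0, "az": 0, "grip": 0.0},
    {"tx": 0, "ty": 0, "tz": 0, "ax": 0, "ay": 0, "az": 0, "grip": 0.0},
    {"tx": 0, "ty": 0, "tz": 0, "ax": 0, "ay": 0, "az": 0, "grip": 0.0},
  ],
)

```text
t: 8.2
ee_pos: [0.6129, -0.2681, 0.0967]
orientation: [0.881, 0.473, -0.0, -0.001]
force: [-0.2, -0.2, -0.5]
opening: 0.0223
grasp_force: 30.0
```

```bash
python3 - <<'E'
from h import *
go([.6128,-.2680,.195],-33.5)
E
```

```text
t 8.2 tcp [ 0.6129 -0.2681  0.0967] yaw y -33.49 toolz [-0.0017  0.0012 -1.    ] F [-0.2 -0.2 -0.5] open 0.0223
az 0.0001
shift after turn [ 0.     -0.0001 -0.0983] level rotvec [-0.0021 -0.      0.0001]
shift now [ 0.     -0.0003 -0.0983]
```

Emit:
arm_command(
  steps=[
    {"tx": 0, "ty": 0, "tz": -0.01, "ax": 0, "ay": 0, "az": 0, "grip": 0.0},
    {"tx": 0, "ty": 0, "tz": -0.02, "ax": 0, "ay": 0, "az": 0, "grip": 0.0},
    {"tx": 0, "ty": 0, "tz": -0.02, "ax": 0, "ay": 0, "az": 0, "grip": 0.0},
    {"tx": 0, "ty": 0, "tz": -0.02, "ax": 0, "ay": 0, "az": 0, "grip": 0.0},
    {"tx": 0, "ty": 0, "tz": -0.02, "ax": 0, "ay": 0, "az": 0, "grip": 0.0},
    {"tx": 0, "ty": 0, "tz": -0.01, "ax": 0, "ay": 0, "az": 0, "grip": 0.0},
    {"tx": 0, "ty": 0, "tz": 0, "ax": 0, "ay": 0, "az": 0, "grip": 0.0},
    {"tx": 0, "ty": 0, "tz": 0, "ax": 0, "ay": 0, "az": 0.12, "grip": 0.0},
    {"tx": 0, "ty": 0, "tz": 0, "ax": 0, "ay": 0, "az": 0.12, "grip": 0.0},
    {"tx": 0, "ty": 0, "tz": 0, "ax": 0, "ay": 0, "az": 0.12, "grip": 0.0},
    {"tx": 0, "ty": 0, "tz": 0, "ax": 0, "ay": 0, "az": 0.12, "grip": 0.0},
    {"tx": 0, "ty": 0, "tz": 0, "ax": 0, "ay": 0, "az": 0.12, "grip": 0.0},
    {"tx": 0, "ty": 0, "tz": 0, "ax": 0, "ay": 0, "az": 0.12, "grip": 0.0},
    {"tx": 0, "ty": 0, "tz": 0, "ax": 0, "ay": 0, "az": 0.12, "grip": 0.0},
    {"tx": 0, "ty": 0, "tz": 0, "ax": 0, "ay": 0, "az": 0.112, "grip": 0.0},
    {"tx": 0, "ty": 0, "tz": 0, "ax": 0, "ay": 0, "az": 0, "grip": 0.0},
    {"tx": 0, "ty": 0, "tz": 0, "ax": 0, "ay": 0, "az": 0, "grip": 0.0},
  ],
)

```text
t: 9.9
ee_pos: [0.6124, -0.2678, 0.1952]
orientation: [1.0, 0.018, -0.002, -0.001]
force: [1.7, 0.5, -1.4]
opening: 0.022
grasp_force: 30.0
```

```bash
python3 - <<'E'
from h import *
go([.5982,.0968,.195],-88.1); print(sense()["joints"])
t=grab_frame("top");s=grab_frame("side")
print([(round(d["score"],2),np.round(d["uv"],1).tolist()) for l in("cup","bore","probe_tip") for d in mark_of("side",l)[:5]])
print([(round(d["score"],2),np.round(d["uv"],1).tolist()) for l in("bore",) for d in mark_of("top",l)[:5]])
T=np.array(sense()["ee_pos"]);print("expected tip px",proj("side",T-[0,0,.0646]))
E
```

```text
t 9.9 tcp [ 0.6124 -0.2678  0.1952] yaw y -87.89 toolz [-0.0039  0.0026 -1.    ] F [ 1.7  0.5 -1.4] open 0.022
az 0.0036
shift after turn [-2.100e-03 -3.649e-01  2.000e-04] level rotvec [-0.0027  0.0038  0.0036]
shift now [-0.0008 -0.3649  0.0012]
[-5.92633617e-01  4.14333617e-01  1.32443618e+00 -2.04459310e-05
  1.40748149e+00  9.41364205e-01]
[(0.81, [352.0, 301.3]), (0.78, [376.5, 333.6]), (0.67, [376.2, 284.6]), (0.59, [388.8, 372.1]), (0.55, [427.5, 342.7]), (0.84, [332.6, 219.3]), (0.51, [376.4, 285.8])]
[(0.91, [281.2, 219.0]), (0.66, [394.4, 273.3])]
expected tip px [377.2 286.6]
```

Emit:
arm_command(
  steps=[
    {"tx": 0, "ty": -0.015, "tz": 0, "ax": -0.003, "ay": 0, "az": 0.0, "grip": 0.0},
    {"tx": 0, "ty": -0.03, "tz": 0, "ax": 0, "ay": 0, "az": 0, "grip": 0.0},
    {"tx": -0.001, "ty": -0.03, "tz": 0, "ax": 0, "ay": 0, "az": 0, "grip": 0.0},
    {"tx": -0.001, "ty": -0.03, "tz": 0, "ax": 0, "ay": 0, "az": 0, "grip": 0.0},
    {"tx": 0, "ty": -0.03, "tz": 0, "ax": 0, "ay": 0, "az": 0, "grip": 0.0},
    {"tx": 0, "ty": -0.03, "tz": 0, "ax": 0, "ay": 0, "az": 0, "grip": 0.0},
    {"tx": 0, "ty": -0.03, "tz": 0, "ax": 0, "ay": 0, "az": 0, "grip": 0.0},
    {"tx": 0, "ty": -0.03, "tz": 0, "ax": 0, "ay": 0, "az": 0, "grip": 0.0},
    {"tx": 0, "ty": -0.03, "tz": 0, "ax": 0, "ay": 0, "az": 0, "grip": 0.0},
    {"tx": 0, "ty": -0.03, "tz": 0, "ax": 0, "ay": 0, "az": 0, "grip": 0.0},
    {"tx": 0, "ty": -0.03, "tz": 0, "ax": 0, "ay": 0, "az": 0, "grip": 0.0},
    {"tx": 0, "ty": -0.03, "tz": 0, "ax": 0, "ay": 0, "az": 0, "grip": 0.0},
    {"tx": 0, "ty": -0.02, "tz": 0, "ax": 0, "ay": 0, "az": 0, "grip": 0.0},
    {"tx": 0, "ty": 0, "tz": 0.01, "ax": 0, "ay": 0, "az": 0, "grip": 0.0},
    {"tx": 0, "ty": 0, "tz": 0.015, "ax": 0, "ay": 0, "az": 0, "grip": 0.0},
    {"tx": 0, "ty": 0, "tz": 0.005, "ax": 0, "ay": 0, "az": 0, "grip": 0.0},
    {"tx": 0, "ty": 0, "tz": 0, "ax": 0, "ay": 0, "az": 0, "grip": 0.0},
    {"tx": 0, "ty": 0, "tz": 0, "ax": 0, "ay": 0, "az": 0, "grip": 0.0},
    {"tx": 0, "ty": 0, "tz": 0, "ax": 0, "ay": 0, "az": 0, "grip": 0.0},
  ],
)

```text
t: 12.1
ee_pos: [0.5987, 0.096, 0.1663]
orientation: [1.0, 0.017, -0.001, 0.001]
force: [0.9, 0.3, -1.1]
opening: 0.022
grasp_force: 30.0
```

```bash
python3 - <<'E'
from h import *
go([.5982,.0968,.158],-88.1)
s=grab_frame("side");cv2.imwrite("pics/c6.png",crop(s[:,:,::-1],290,150,100,80,7))
print([(round(d["score"],2),np.round(d["uv"],1).tolist()) for l in("bore","probe_tip") for d in mark_of("side",l)[:5]])
T=np.array(sense()["ee_pos"]);print("expected tip px",proj("side",T-[0,0,.0646]),"bore",proj("side",[.5982,.0968,.085]))
E
```

```text
t 12.1 tcp [0.5987 0.096  0.1663] yaw y -88.09 toolz [-0.0014 -0.0014 -1.    ] F [ 0.9  0.3 -1.1] open 0.022
az 0.0002
shift after turn [-0.0005 -0.0008  0.0083] level rotvec [0.0014 0.0015 0.0002]
shift now [-0.0005 -0.0009  0.0083]
[(0.94, [331.2, 224.5]), (0.4, [330.4, 210.4]), (0.54, [330.3, 211.2]), (0.49, [304.4, 310.8])]
expected tip px [331.8 214.3] bore [331.5 219.5]
```

View pics/c6.png

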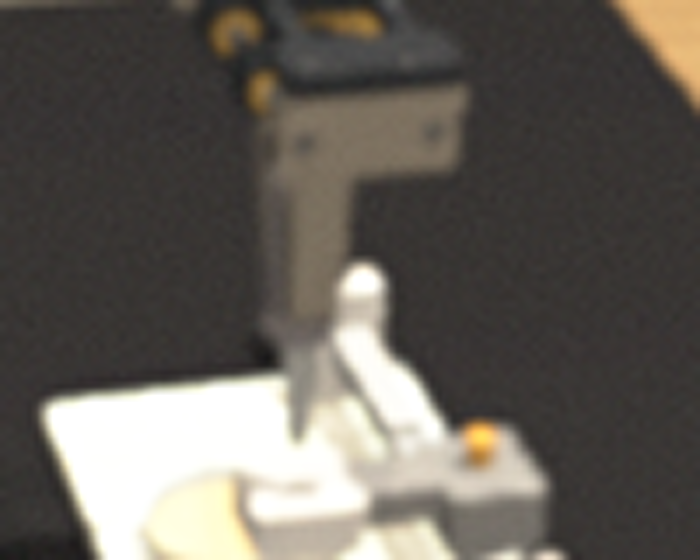

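Crop: the tip at (299,443) is directly above the bore mouth at (299,488), so it is aligned. I lower it into the bore.

Emit:
arm_command(
  steps=[
    {"tx": -0.0004, "ty": -0.0008, "tz": 0.008, "ax": 0, "ay": 0, "az": 0.0, "grip": 0.0},
    {"tx": 0, "ty": 0, "tz": 0.006, "ax": 0, "ay": 0, "az": 0, "grip": 0.0},
    {"tx": 0, "ty": 0, "tz": 0.005, "ax": 0, "ay": 0, "az": 0, "grip": 0.0},
    {"tx": 0, "ty": 0, "tz": 0.005, "ax": 0, "ay": 0, "az": 0, "grip": 0.0},
    {"tx": 0, "ty": 0, "tz": 0.005, "ax": 0, "ay": 0, "az": 0, "grip": 0.0},
    {"tx": 0, "ty": 0, "tz": 0, "ax": 0, "ay": 0, "az": 0, "grip": 0.0},
    {"tx": 0, "ty": 0, "tz": 0, "ax": 0, "ay": 0, "az": 0, "grip": 0.0},
  ],
)

```text
t: 12.95
ee_pos: [0.5978, 0.0973, 0.1367]
orientation: [1.0, 0.017, -0.001, 0.001]
force: [-0.2, 0.1, -1.4]
opening: 0.0223
grasp_force: 30.0
```

```bash
python3 - <<'E'
from h import *
go([.5982,.0968,.1],-88.1);print(sense()["moment"])
s=grab_frame("side")
print([(round(d["score"],2),np.round(d["uv"],1).tolist()) for l in("bore","probe_tip","probe") for d in mark_of("side",l)[:5]])
E
```

```text
t 12.95 tcp [0.5978 0.0973 0.1367] yaw y -88.04 toolz [-0.0026 -0.0014 -1.    ] F [-0.2  0.1 -1.4] open 0.0223
az 0.0011
shift after turn [0.0004 0.0005 0.0367] level rotvec [0.0013 0.0027 0.0011]
shift now [0.0005 0.0005 0.0367]
[ 0.02428903 -0.0203544   0.03234209]
[(0.91, [331.7, 222.7]), (0.63, [329.8, 222.8]), (0.57, [420.2, 293.8]), (0.57, [334.3, 203.9]), (0.4, [273.5, 388.6])]
```

No contact force, so I lower it to about 3 mm above seated, then ease down.

Emit:
arm_command(
  steps=[
    {"tx": 0, "ty": 0, "tz": 0.006, "ax": 0, "ay": 0.002, "az": 0.0, "grip": 0.0},
    {"tx": 0, "ty": 0, "tz": 0.008, "ax": 0, "ay": 0, "az": 0, "grip": 0.0},
    {"tx": 0, "ty": 0, "tz": 0.008, "ax": 0, "ay": 0, "az": 0, "grip": 0.0},
    {"tx": 0, "ty": 0, "tz": 0.006, "ax": 0, "ay": 0, "az": 0, "grip": 0.0},
    {"tx": 0, "ty": 0, "tz": 0.004, "ax": 0, "ay": 0, "az": 0, "grip": 0.0},
    {"tx": 0, "ty": 0, "tz": 0.0, "ax": 0, "ay": 0, "az": 0, "grip": 0.0},
    {"tx": 0, "ty": 0, "tz": 0.0, "ax": 0, "ay": 0, "az": 0, "grip": 0.0},
  ],
)

```text
t: 13.85
ee_pos: [0.5976, 0.0973, 0.1046]
orientation: [1.0, 0.017, -0.0, 0.001]
force: [-1.1, -0.2, -1.5]
opening: 0.0221
grasp_force: 30.0
```

Emit:
arm_command(
  steps=[
    {"tx": 0, "ty": 0, "tz": 0.002, "ax": 0, "ay": 0, "az": 0.0, "grip": 0.0},
    {"tx": 0, "ty": 0, "tz": 0, "ax": 0, "ay": 0, "az": 0, "grip": 0.0},
    {"tx": 0, "ty": 0, "tz": 0, "ax": 0, "ay": 0, "az": 0, "grip": 0.0},
  ],
)

```text
t: 14.15
ee_pos: [0.5977, 0.0974, 0.1028]
orientation: [1.0, 0.017, -0.0, 0.001]
force: [0.7, -0.4, -2.0]
opening: 0.0219
grasp_force: 30.0
```

Emit:
arm_command(
  steps=[
    {"tx": 0, "ty": 0, "tz": 0.002, "ax": 0, "ay": 0, "az": 0.0, "grip": 0.0},
    {"tx": 0, "ty": 0, "tz": 0, "ax": 0, "ay": 0, "az": 0, "grip": 0.0},
    {"tx": 0, "ty": 0, "tz": 0, "ax": 0, "ay": 0, "az": 0, "grip": 0.0},
  ],
)

```text
t: 14.45
ee_pos: [0.5977, 0.0973, 0.1007]
orientation: [1.0, 0.017, -0.0, 0.001]
force: [0.3, -0.8, -0.6]
opening: 0.022
grasp_force: 30.0
```

Emit:
arm_command(
  steps=[
    {"tx": 0, "ty": 0, "tz": 0.0012, "ax": 0, "ay": 0, "az": 0.0, "grip": 0.0},
    {"tx": 0, "ty": 0, "tz": 0, "ax": 0, "ay": 0, "az": 0, "grip": 0.0},
    {"tx": 0, "ty": 0, "tz": 0, "ax": 0, "ay": 0, "az": 0, "grip": 0.0},
  ],
)

```text
t: 14.75
ee_pos: [0.5978, 0.0973, 0.0996]
orientation: [1.0, 0.017, -0.0, 0.001]
force: [-0.3, -0.5, -0.4]
opening: 0.022
grasp_force: 30.0
```

Emit:
arm_command(
  steps=[
    {"tx": 0, "ty": 0, "tz": 0.0008, "ax": 0, "ay": 0, "az": 0.0, "grip": 0.0},
    {"tx": 0, "ty": 0, "tz": 0, "ax": 0, "ay": 0, "az": 0, "grip": 0.0},
    {"tx": 0, "ty": 0, "tz": 0, "ax": 0, "ay": 0, "az": 0, "grip": 0.0},
  ],
)

```text
t: 15.05
ee_pos: [0.5978, 0.0973, 0.0996]
orientation: [1.0, 0.017, -0.0, 0.001]
force: [-2.6, 0.3, 5.3]
opening: 0.0216
grasp_force: 30.0
```

Emit:
arm_command(
  steps=[
    {"tx": 0, "ty": 0, "tz": 0.0006, "ax": 0, "ay": 0, "az": 0.0, "grip": 0.0},
    {"tx": 0, "ty": 0, "tz": 0, "ax": 0, "ay": 0, "az": 0, "grip": 0.0},
    {"tx": 0, "ty": 0, "tz": 0, "ax": 0, "ay": 0, "az": 0, "grip": 0.0},
  ],
)

```text
t: 15.35
ee_pos: [0.5979, 0.0973, 0.0995]
orientation: [1.0, 0.017, -0.0, 0.001]
force: [-3.9, -0.6, 8.6]
opening: 0.0219
grasp_force: 30.0
```

Seated: the force rises at TCP z = 0.0996, as predicted. I look for the notch in the first top picture before sliding.

```bash
python3 - <<'E'
from h import *
t=cv2.imread("pics/top0.png")
cv2.imwrite("pics/c7.png",crop(t,185,165,133,50,6))
g=t.mean(2)
print([ (u,int(g[183:192,u].mean())) for u in range(196,272)])
for u in(230,240,243,250,272):print(u,atz("top",(u,187),.05))
print("y per px")
E
```

```text
[(196, 190), (197, 240), (198, 240), (199, 233), (200, 93), (201, 172), (202, 230), (203, 234), (204, 233), (205, 233), (206, 232), (207, 233), (208, 233), (209, 233), (210, 233), (211, 233), (212, 233), (213, 233), (214, 233), (215, 233), (216, 233), (217, 233), (218, 233), (219, 233), (220, 233), (221, 233), (222, 233), (223, 234), (224, 233), (225, 234), (226, 234), (227, 234), (228, 234), (229, 234), (230, 234), (231, 234), (232, 234), (233, 234), (234, 234), (235, 234), (236, 234), (237, 234), (238, 234), (239, 235), (240, 236), (241, 214), (242, 236), (243, 234), (244, 234), (245, 234), (246, 235), (247, 235), (248, 235), (249, 235), (250, 235), (251, 235), (252, 235), (253, 235), (254, 234), (255, 234), (256, 234), (257, 234), (258, 234), (259, 234), (260, 233), (261, 233), (262, 233), (263, 233), (264, 233), (265, 233), (266, 233), (267, 232), (268, 232), (269, 236), (270, 241), (271, 101)]
230 [0.6739 0.2225 0.05  ]
240 [0.674  0.1994 0.05  ]
243 [0.674  0.1925 0.05  ]
250 [0.6741 0.1763 0.05  ]
272 [0.6743 0.1253 0.05  ]
y per px
```

View pics/c7.png

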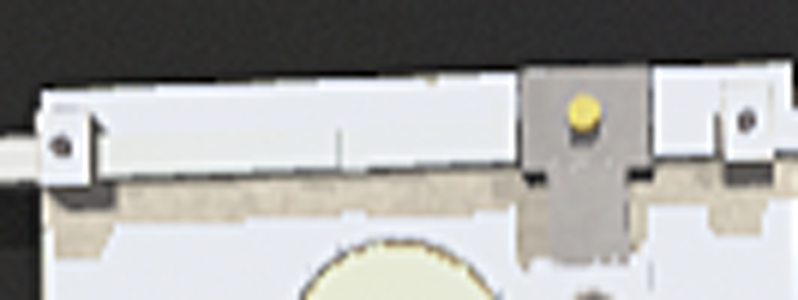

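A thin dark line across the rail at top (241,187), y ≈ 0.197, looks like a notch edge. The notch centre is then about 92–104 mm of travel away. I slide 80 mm and then creep.

Emit:
arm_command(
  steps=[
    {"tx": 0, "ty": -0.001, "tz": -0.0003, "ax": 0, "ay": 0, "az": 0, "grip": 0},
    {"tx": 0, "ty": -0.003, "tz": 0, "ax": 0, "ay": 0, "az": 0, "grip": 0},
    {"tx": 0, "ty": -0.004, "tz": 0, "ax": 0, "ay": 0, "az": 0, "grip": 0},
    {"tx": 0, "ty": -0.004, "tz": 0, "ax": 0, "ay": 0, "az": 0, "grip": 0},
    {"tx": 0, "ty": -0.004, "tz": 0, "ax": 0, "ay": 0, "az": 0, "grip": 0},
    {"tx": 0, "ty": -0.004, "tz": 0, "ax": 0, "ay": 0, "az": 0, "grip": 0},
    {"tx": 0, "ty": 0, "tz": 0, "ax": 0, "ay": 0, "az": 0, "grip": 0},
  ],
)

```text
t: 16.05
ee_pos: [0.597, 0.1176, 0.0995]
orientation: [1.0, 0.017, -0.0, 0.001]
force: [-4.0, 1.1, 8.0]
opening: 0.022
grasp_force: 30.0
```

```bash
python3 -c "
from h import *
go([.5978,.0973,.0996],-88.1);print(sense()['moment'])
grab_frame('side');print(mark_of('side','bore')[:2])"
```

```text
t 16.05 tcp [0.597  0.1176 0.0995] yaw y -88.01 toolz [-7.0e-04 -1.2e-03 -1.0e+00] F [-4.   1.1  8. ] open 0.022
az 0.0015
shift after turn [ 0.0001  0.0204 -0.0001] level rotvec [0.0012 0.0007 0.0015]
shift now [ 0.0001  0.0204 -0.0001]
[0.13651067 0.90464589 0.0117496 ]
[{'uv': [328.0, 215.0], 'score': 0.73}]
```

Emit:
arm_command(
  steps=[
    {"tx": 0, "ty": -0.003, "tz": 0, "ax": 0, "ay": 0, "az": 0, "grip": 0},
    {"tx": 0, "ty": -0.004, "tz": 0, "ax": 0, "ay": 0, "az": 0, "grip": 0},
    {"tx": 0, "ty": -0.004, "tz": 0, "ax": 0, "ay": 0, "az": 0, "grip": 0},
    {"tx": 0, "ty": -0.004, "tz": 0, "ax": 0, "ay": 0, "az": 0, "grip": 0},
    {"tx": 0, "ty": -0.004, "tz": 0, "ax": 0, "ay": 0, "az": 0, "grip": 0},
    {"tx": 0, "ty": -0.004, "tz": 0, "ax": 0, "ay": 0, "az": 0, "grip": 0},
    {"tx": 0, "ty": -0.004, "tz": 0, "ax": 0, "ay": 0, "az": 0, "grip": 0},
    {"tx": 0, "ty": -0.004, "tz": 0, "ax": 0, "ay": 0, "az": 0, "grip": 0},
    {"tx": 0, "ty": -0.004, "tz": 0, "ax": 0, "ay": 0, "az": 0, "grip": 0},
    {"tx": 0, "ty": -0.004, "tz": 0, "ax": 0, "ay": 0, "az": 0, "grip": 0},
    {"tx": 0, "ty": -0.004, "tz": 0, "ax": 0, "ay": 0, "az": 0, "grip": 0},
    {"tx": 0, "ty": -0.004, "tz": 0, "ax": 0, "ay": 0, "az": 0, "grip": 0},
    {"tx": 0, "ty": -0.004, "tz": 0, "ax": 0, "ay": 0, "az": 0, "grip": 0},
    {"tx": 0, "ty": -0.004, "tz": 0, "ax": 0, "ay": 0, "az": 0, "grip": 0},
    {"tx": 0, "ty": 0, "tz": 0, "ax": 0, "ay": 0, "az": 0, "grip": 0},
  ],
)

```text
t: 17.65
ee_pos: [0.595, 0.1727, 0.0995]
orientation: [1.0, 0.017, -0.0, 0.0]
force: [-4.2, 0.5, 7.3]
opening: 0.0216
grasp_force: 30.0
```

```bash
python3 - <<'E'
from h import *
go([.5978,.0973,.0996],-88.1);print(sense()['moment'])
s=grab_frame('side');print(mark_of('side','bore')[:2]);t=grab_frame("top")
a=np.array(cv2.cvtColor(s,cv2.COLOR_RGB2HSV));m=cv2.inRange(a,(15,120,120),(35,255,255));m[:,:300]=0;m[:180]=0
n,_,st,ce=cv2.connectedComponentsWithStats(m[:260,:400]);print(st[1:],ce[1:])
print("cap expected",[proj("side",np.array(sense()["ee_pos"])+[.075,.0025,d-.0996+.085]) for d in(.012,.008)])
cv2.imwrite("pics/c8.png",np.hstack([crop(s[:,:,::-1],295,140,80,110,5),crop(t[:,:,::-1],210,150,80,110,5)]))
E
```

```text
t 17.65 tcp [0.595  0.1727 0.0995] yaw y -88.01 toolz [-8.e-04 -1.e-03 -1.e+00] F [-4.2  0.5  7.3] open 0.0216
az 0.0015
shift after turn [ 0.0003  0.0755 -0.0001] level rotvec [0.001  0.0008 0.0015]
shift now [0.0001 0.0755 0.    ]
[0.13383452 0.89958255 0.03701477]
[{'uv': [323.9, 208.5], 'score': 0.86}]
[[349 198   4   6  19]] [[350.31578947 200.        ]]
cap expected [array([349.9, 200.4]), array([349.9, 201.7])]
```

View pics/c8.png

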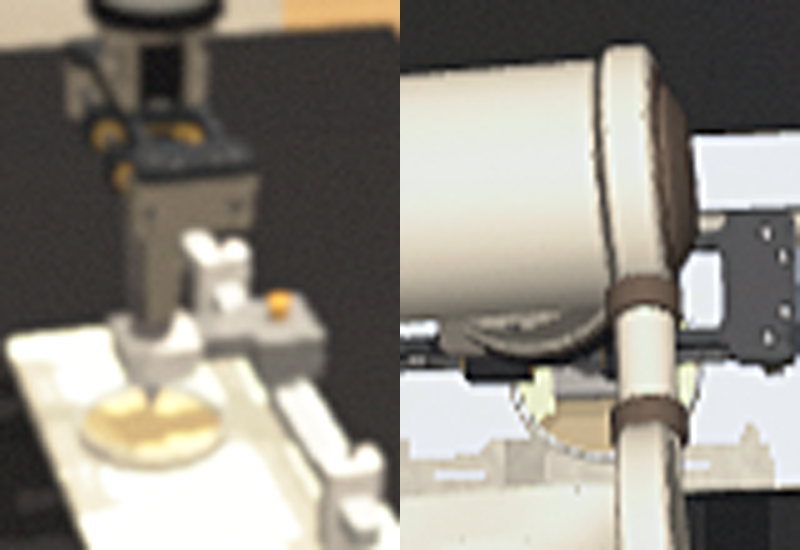

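The carriage moves along with the seated probe; the tip shows under the carriage at crop (150,390) and the cap is still up at side (350,200). I creep on.

Emit:
arm_command(
  steps=[
    {"tx": 0, "ty": -0.003, "tz": 0, "ax": 0, "ay": 0, "az": 0, "grip": 0},
    {"tx": 0, "ty": -0.003, "tz": 0, "ax": 0, "ay": 0, "az": 0, "grip": 0},
    {"tx": 0, "ty": -0.002, "tz": 0, "ax": 0, "ay": 0, "az": 0, "grip": 0},
    {"tx": 0, "ty": 0, "tz": 0, "ax": 0, "ay": 0, "az": 0, "grip": 0},
  ],
)

```text
t: 18.2
ee_pos: [0.5947, 0.1805, 0.0996]
orientation: [1.0, 0.017, -0.0, 0.001]
force: [-4.3, 0.1, 7.4]
opening: 0.0222
grasp_force: 30.0
```

Emit:
arm_command(
  steps=[
    {"tx": 0, "ty": -0.002, "tz": 0, "ax": 0, "ay": 0, "az": 0, "grip": 0},
    {"tx": 0, "ty": -0.001, "tz": 0, "ax": 0, "ay": 0, "az": 0, "grip": 0},
    {"tx": 0, "ty": 0, "tz": 0, "ax": 0, "ay": 0, "az": 0, "grip": 0},
  ],
)

```text
t: 18.5
ee_pos: [0.5946, 0.1837, 0.0995]
orientation: [1.0, 0.017, -0.0, 0.0]
force: [-4.6, 1.0, 7.6]
opening: 0.0219
grasp_force: 30.0
```

Emit:
arm_command(
  steps=[
    {"tx": 0, "ty": -0.002, "tz": 0, "ax": 0, "ay": 0, "az": 0, "grip": 0},
    {"tx": 0, "ty": 0, "tz": 0, "ax": 0, "ay": 0, "az": 0, "grip": 0},
    {"tx": 0, "ty": 0, "tz": 0, "ax": 0, "ay": 0, "az": 0, "grip": 0},
  ],
)

```text
t: 18.8
ee_pos: [0.5944, 0.1864, 0.0995]
orientation: [1.0, 0.017, -0.0, -0.0]
force: [-3.8, 3.0, 7.1]
opening: 0.0218
grasp_force: 30.0
```

Emit:
arm_command(
  steps=[
    {"tx": 0, "ty": -0.002, "tz": 0, "ax": 0, "ay": 0, "az": 0, "grip": 0},
    {"tx": 0, "ty": 0, "tz": 0, "ax": 0, "ay": 0, "az": 0, "grip": 0},
    {"tx": 0, "ty": 0, "tz": 0, "ax": 0, "ay": 0, "az": 0, "grip": 0},
  ],
)

```text
t: 19.1
ee_pos: [0.5947, 0.1884, 0.0995]
orientation: [1.0, 0.017, -0.0, -0.0]
force: [-3.8, 3.4, 6.7]
opening: 0.0219
grasp_force: 30.0
```

```bash
cat >> h.py <<'E'
def cap():
    s=grab_frame('side');a=cv2.cvtColor(s,cv2.COLOR_RGB2HSV)
    T=np.array(sense()["ee_pos"]);e=[proj("side",T+[.075,.0025,d-.0146]) for d in(.012,.008)]
    x,y=np.round(e[0]).astype(int);w=a[y-9:y+10,x-9:x+10].astype(float)
    sat=w[:,:,1]*w[:,:,2]*((w[:,:,0]>8)&(w[:,:,0]<40));sat[sat<.25*sat.max()]=0
    v,u=np.mgrid[y-9:y+10,x-9:x+10];print("cap",round((u*sat).sum()/sat.sum(),2),round((v*sat).sum()/sat.sum(),2),"expected up/down",*e)
E
python3 -c "
from h import *
go([.5978,.0973,.0996],-88.1);print(sense()['moment']);cap()"
```

```text
t 19.1 tcp [0.5947 0.1884 0.0995] yaw y -88.03 toolz [-1.e-04  7.e-04 -1.e+00] F [-3.8  3.4  6.7] open 0.0219
az 0.0012
shift after turn [ 0.0001  0.0912 -0.0001] level rotvec [-0.0007  0.0001  0.0012]
shift now [-0.      0.0912 -0.0001]
[0.57078593 0.72164286 0.00885362]
cap 348.74 198.66 expected up/down [348.5 198. ] [348.4 199.2]
```

Fy has turned to a forward pull and the cap has sunk about 1 px, so the ball is entering the notch. I follow until the force balances.

Emit:
arm_command(
  steps=[
    {"tx": 0, "ty": -0.001, "tz": 0, "ax": 0, "ay": 0, "az": 0, "grip": 0},
    {"tx": 0, "ty": 0, "tz": 0, "ax": 0, "ay": 0, "az": 0, "grip": 0},
    {"tx": 0, "ty": 0, "tz": 0, "ax": 0, "ay": 0, "az": 0, "grip": 0},
  ],
)

```text
t: 19.45
ee_pos: [0.5947, 0.1887, 0.0995]
orientation: [1.0, 0.017, -0.0, 0.0]
force: [-2.9, -0.1, 7.5]
opening: 0.0218
grasp_force: 30.0
```

Emit:
arm_command(
  steps=[
    {"tx": 0, "ty": -0.001, "tz": 0, "ax": 0, "ay": 0, "az": 0, "grip": 0},
    {"tx": 0, "ty": 0, "tz": 0, "ax": 0, "ay": 0, "az": 0, "grip": 0},
    {"tx": 0, "ty": 0, "tz": 0, "ax": 0, "ay": 0, "az": 0, "grip": 0},
  ],
)

```text
t: 19.75
ee_pos: [0.5947, 0.189, 0.0996]
orientation: [1.0, 0.017, -0.0, 0.001]
force: [-3.7, -1.5, 7.1]
opening: 0.0222
grasp_force: 30.0
```

```bash
python3 -c "
from h import *
go([.5978,.0973,.0996],-88.1);print(sense()['moment']);cap()"
```

```text
t 19.75 tcp [0.5947 0.189  0.0996] yaw y -88.03 toolz [-2.0e-04 -1.9e-03 -1.0e+00] F [-3.7 -1.5  7.1] open 0.0222
az 0.0013
shift after turn [ 0.      0.0917 -0.    ] level rotvec [0.0019 0.0003 0.0013]
shift now [-0.0001  0.0917  0.0001]
[-0.2000821   0.74542353 -0.01036935]
cap 348.81 198.61 expected up/down [348.4 198. ] [348.4 199.2]
```

The TCP has stopped moving while Fy swings from +3.4 through 0 to −1.5, so the ball is in the notch. I ease back to zero force and check the whole scene.

Emit:
arm_command(
  steps=[
    {"tx": 0, "ty": 0.0008, "tz": 0, "ax": 0, "ay": 0, "az": 0, "grip": 0},
    {"tx": 0, "ty": 0, "tz": 0, "ax": 0, "ay": 0, "az": 0, "grip": 0},
    {"tx": 0, "ty": 0, "tz": 0, "ax": 0, "ay": 0, "az": 0, "grip": 0},
    {"tx": 0, "ty": 0, "tz": 0, "ax": 0, "ay": 0, "az": 0, "grip": 0},
    {"tx": 0, "ty": 0, "tz": 0, "ax": 0, "ay": 0, "az": 0, "grip": 0},
  ],
)

```text
t: 20.3
ee_pos: [0.5947, 0.1888, 0.0995]
orientation: [1.0, 0.017, -0.0, 0.0]
force: [-4.2, 0.2, 7.1]
opening: 0.0219
grasp_force: 30.0
```

```bash
python3 -c "
from h import *
go([.5978,.0973,.0996],-88.1);cap()
cv2.imwrite('pics/end.png',grab_frame('side')[:,:,::-1])"
```

```text
t 20.3 tcp [0.5947 0.1888 0.0995] yaw y -88.03 toolz [-2.e-04 -8.e-04 -1.e+00] F [-4.2  0.2  7.1] open 0.0219
az 0.0012
shift after turn [ 0.      0.0915 -0.0001] level rotvec [0.0007 0.0002 0.0012]
shift now [-0.0001  0.0915  0.    ]
cap 348.83 198.62 expected up/down [348.5 198. ] [348.4 199.2]
```

View pics/end.png

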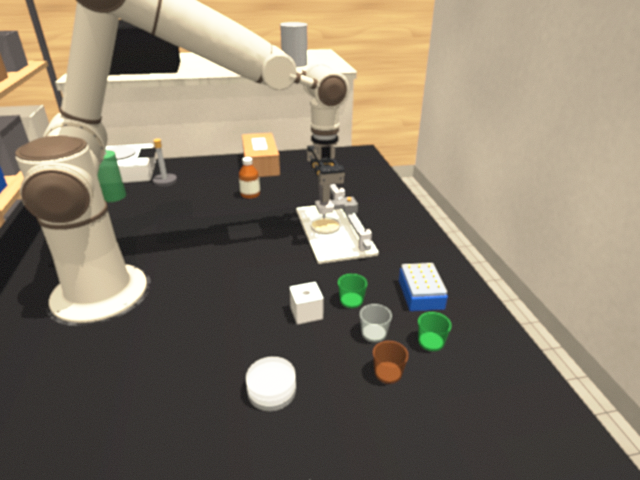

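The final picture shows the cup upright at (375,323). The bottle (249,180), tip box (423,285) and dish stack (271,383) are unmoved, and the gripper holds the probe at the carriage (330,205). Handing in.

```bash
python3 -c "
from station import *
print(close_job())"
```

```text
the job is handed in; nothing more can be done
None
```

The job is handed in at 20.3 s: the probe was dipped about 23 mm into the clear cup, seated in the carriage and slid about 92 mm until the ball clicked into the notch, and it is still held upright there, with the cup and bystanders undisturbed; no verdict was returned.

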